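# Unlock and open the waffle iron at the cake stall

## Task

Open the waffle iron: slide the child-lock tab on its front all the way aside, press in fully the button that it was covering so that the lid springs off its catch, then raise the lid until it stands wide open by itself. Handle the iron gently, and leave the other things on the table where they are.

Things in the scene. Friction and masses are not known exactly. Their poses are not given: they have to be found in the camera images.
- iron: Steel waffle iron, 230 mm wide, fixed, its front (console, handle) turned to the robot's right. Origin on the table under it; x towards its back (hinge), y to the left of someone facing its front (roughly towards the robot), z up. Base up to z = 88 mm, x = -93 to 123 mm; shut lid z = 92 to 134 mm. In front of the base stands a sloping console (see console_mid).
- console_mid (a point): Middle of the face of the aluminium console, at (-125, 0, 53.5) mm of the iron. The face is 226 mm wide (y), 104 mm long up the slope, 40 degrees from level, rising to the back. Axes, also of the rib and the button: z = outward normal, 40 degrees from vertical towards the iron's front (-x); y = the iron's y; x = up the slope. Two steel rails 11 mm high run along y, inner sides 22.5 mm from the middle.
- tab_rib (a point): Centre of the upright rib on the child-lock tab. The tab is a black plate 54 mm (x) by 66 mm (y) by 4 mm over the button, its upper side 15.5 mm off the console face. The rib on its middle is 24 mm (x) by 10 mm (y), from 15.5 to 33.5 mm off the face, centre at 24.5 mm. It can be pinched across y by fingers along -z, under the handle bar; straight from above the bar is in the way.
- tab (a joint): Slide of the child-lock tab along the iron's +y, m: 0 covering the button (it starts between 0 and 0.006), 0.085 fully aside at its stop. Stiff friction of about 4 N; it stays where it is left, but fingers that rub on it when they let go can drag it back.
- button_face (a point): Middle of the outer face of the black oblong button, 30 mm (x) by 56 mm (y), standing 9 mm off the console face at y = -45 mm of the iron, under the tab when locked. Pressed along -z. With the lid shut, the handle bar's axis passes 45 mm out along z and 28 mm up the slope (x) from here: fingers must come in tilted, along -z, under the bar.
- button (a joint): Travel of the button into the console, m: 0 out, 0.007 fully in at a hard stop. Spring: 2.4 N to start, 8 N fully in; springs back when let go. From 4 to 5 mm it frees the lid's catch.
- bar_mid (a point): Middle of the lid's handle: a round black bar 14 mm thick and 196 mm long along the iron's y, 47 mm in front of the lid's front side, held by an arm at each end. 252 mm in front of the hinge and 22 mm above it when closed; it rides up with the lid.
- lid_hinge (a point): Middle of the lid's hinge axis at the back of the iron, 90 mm above the table, 115 mm behind the iron's origin; the axis is the iron's y.
- lid (a joint): Lid angle, rad: 0 shut and latched, 1.4 at its open stop. Once the button frees the catch, a spring lifts it by itself to about 0.3 to 0.7; above that it is balanced and stays wherever it is left, moving with about 1 to 2 N at the bar.
- sugar_jar: Bystander: jar, 72 mm wide, 130 mm tall, beside the iron. Origin at the middle of its underside.
- mug: Bystander: white mug, 80 mm wide, 90 mm tall, beside the iron. Origin at the middle of its underside.
- spatula: Bystander: spatula, 260 mm long, lying in front of the iron's console. Origin at the underside of its middle.
- bundt: Bystander: ring cake on a 240 mm plate, 90 mm tall. Origin at the middle of the underside.
- plate_stack: Bystander: stack of plates 190 mm wide, 52 mm tall. Origin at the middle of the underside.
- almond_tray: Bystander: almond cake in a dark baking tray 220 x 300 x 40 mm. Origin at the middle of the underside.
- napkins: Bystander: block of napkins 120 x 120 x 50 mm. Origin at the middle of the underside.

How it is judged:
On the way, in this order (a step that is already met when the one before it is completed fails the run):
1. the child-lock tab is slid fully aside (value of joint tab above 0.075 m), for 0.1 s.
2. the button is pressed fully in, with the tab aside (value of joint button above 0.0058 m and value of joint tab above 0.07 m), for 0.1 s.
3. the lid is raised wide open (value of joint lid above 1.15 rad), for 0.2 s.
At the end, for the whole second after the job is handed in: The lid stands open past 1.15 rad (66 degrees) and at rest, the tab is still aside (over 70 mm of its 85 mm), and the button has sprung back out (within 2 mm) (value of joint lid above 1.15 rad and not (velocity of joint lid above 0.1 rad/s) and not (velocity of joint lid below -0.1 rad/s) and value of joint tab above 0.07 m and value of joint button below 0.002 m); the robot touches nothing.
It fails at once if the robot pushes on the iron with more than 45 N (contact force between the arm and iron above 45 N).
It fails at once if the fingers push on the iron with more than 45 N (contact force between the fingers and iron above 45 N).
It fails at once if one of the other things on the table is shifted by more than 30 mm (distance of any of sugar_jar, mug, spatula, bundt, plate_stack, almond_tray, napkins from where it was at the start of the episode above 0.03 m).
It fails at once if one of the other things on the table is tipped by more than 0.3 rad (angle between any of sugar_jar, mug, spatula, bundt, plate_stack, almond_tray, napkins's own z axis and vertical above 0.3 rad).
It also fails if it takes over 56 s, if anything falls off the work surface, if the arm or the gripper's body presses on something with over 40 N, if the wrist force passes 120 N, or if a joint passes its speed limit or range.

## Robot

A 6-joint arm with a two-finger parallel gripper is mounted at the origin on the work surface. World frame = base frame: x ahead of the robot, y to its left, z up, the work surface at z = 0. Lengths are in m, angles in rad, forces in N, time in s.
With the tool pointing down it reaches from about 0.35 to 0.775 m from the base axis. Payload 7.3 kg.
Tool frame: the origin (TCP) lies at the very end of the fingers, on their centre line; the grasp point (between the pads) lies 19 mm behind it; z points along the fingers, y is the line along which they close (so a half turn about z gives the same grasp; the last joint's range is limited). The gripper opens to 92 mm and grips with 3 to 60 N. Pads are 19 mm wide; open, the fingers measure 130 mm over their backs; the gripper's body (75 mm by 190 mm) begins 47 mm behind the grasp point.
Start: joints at [-1.449, 0.342, 1.524, -0, 1.275, -0.146], TCP at [0.139, -0.506, 0.193] pointing down, gripper open.
Joint ranges: [-2.53, 2.53], [-0.77, 2.02], [0.04, 2.7], [-1, 4.14], [0.28, 2.66], [-3.11, 3.11]. Speed limits (rad/s): [2.57, 2.57, 3.14, 3.14, 3.14, 3.14].

## Interface

Orientations are given as [roll, pitch, yaw] about the fixed x, y, z axes, in that order (R = Rz(yaw) Ry(pitch) Rx(roll)).
In Python, from cell import robot gives the robot as it stands. The module is installed in compiled form; this text tells all that it offers.
- The arm moves only by the tool arm_command, never from a script. Its argument "moves" is a list of rows, each a list of 3 entries, a list of its own where there are three numbers: the shift along the tool's x, y, z in m, then the turn, a rotation vector about the tool's x, y, z in rad, then the finger opening in m, from 0 to 0.0918. In form: [[[dx, dy, dz], [ax, ay, az], claw], ...]. A call has exactly 5 rows; each row is the pose to reach, as a shift and turn from the pose commanded when the call began, along the tool's axes at that moment; what a row does not reach only later rows make up. A row lasts 1/10 s, in which the tool goes at most 50 mm and 8.59 degrees, less where a joint would pass 70% of its speed; a pose out of reach is approached as far as the arm can. A call with a gripper value outside its range is refused whole. The fingers move at their own pace and stop on an object; "squeeze" is the grip in N (left out, the last holds). Time passes only in rows, so rows that repeat a pose let the fingers close, or fill a call up. It gives the time, the measured TCP pose, the force, the opening and the grip force at its end, in the units of the state.
- robot.observe(): the state, without advancing time (a new reading comes with each control period).
- robot.read_camera(name): name is "scene" or "top" or "wrist"; returns the picture (480x640x3 uint8, red, green, blue); there is no depth.
- robot.camera_model(name): a dict with "fx", "fy", "cx", "cy" (pixels), "R" (3x3) and "t" (3): a world point X has camera coordinates R X + t. Camera axes: x right, y down, z forward; pixel columns grow to the right and rows downward; lengths in m; the calibration is good to about 2 mm. The wrist camera is an equidistant fisheye: a pixel r from the principal point sees the ray r / f radians off the axis. A picture is of the moment at which its call begins: read the wrist's pose just before it. camera_model takes no time and is no camera call; for the wrist camera it gives the pose at the moment of the call.
- robot.hand_in(): hands the job in; it is judged then, once.
The state is a dict: "time": time; "qpos": joint angles; "qvel": joint speeds; "joint_efforts": joint torques, N m; "tool_pos": TCP position; "tool_rot": TCP orientation; "contact_force": force on the tool from outside, world axes, zero at the start; "torque": the same for the moment, N m; "opening": finger opening in m; "grip_force": force on a finger pad.
Only numpy, scipy, OpenCV 4.12 (cv2) and the standard library are available. Lean on these libraries where they do the work, as an engineer would, in place of code of your own. Each camera call takes 0.05 s, during which the arm holds its last target. There are 200 camera calls.

## Working session

There is one attempt and no reset: what is moved stays moved. The work goes in short steps, Python scripts to look and compute and a tool call to move; the robot and the scene stay as the last step left them, time stands still between calls to the robot, and variables do not carry over. Pictures are saved under pics/ and viewed, at most 10 in all, crops included, and the job is handed in when it is done.

Besides the shell and the picture viewer there is one more tool, called after "Call:" as name(argument=value, ...) on one line, values as JSON. arm_command: Moves the arm, as the interface text tells. Its arguments: {"type":"object","properties":{"moves":{"type":"array"},"squeeze":{"type":"number"}},"required":["moves"]}

```bash
mkdir -p pics
python3 - <<'E'
from cell import robot
import cv2
for n in ("scene","top"):
    cv2.imwrite(f"pics/{n}0.png",robot.read_camera(n)[:,:,::-1])
    m=robot.camera_model(n);print(n,m)
print(robot.observe())
E
```

```text
scene {'fx': 502.4706953155202, 'fy': 502.4706953155202, 'cx': 321.9559755890902, 'cy': 241.20328681408634, 'R': array([[ 0.01584138,  0.99984786,  0.00730142],
       [ 0.79322356, -0.00812133, -0.60887636],
       [-0.60872443,  0.0154371 , -0.79323153]]), 't': array([ 0.02663145, -0.39206542,  1.83620834])}
top {'fx': 508.6904801528688, 'fy': 508.6904801528688, 'cx': 321.5626908608923, 'cy': 234.23214598845558, 'R': array([[ 0.02866916, -0.99955126, -0.00868101],
       [-0.99789245, -0.02811366, -0.05848309],
       [ 0.05821279,  0.01033938, -0.99825065]]), 't': array([-0.04681646,  0.56208425,  1.46120536])}
{'time': 0.1, 'qpos': array([-1.44900030e+00,  3.42657688e-01,  1.52489527e+00, -2.12491274e-06,
        1.27540015e+00, -1.46025593e-01]), 'qvel': array([ 0.00084179,  0.00028293, -0.0042343 , -0.00092002,  0.00017364,
        0.00066852]), 'joint_efforts': array([ 3.22597538e-03, -4.32004023e+01, -2.44695157e+01,  7.19255162e-02,
        5.24943159e-02, -4.91762910e-05]), 'tool_pos': array([ 0.13889056, -0.50588347,  0.19242123]), 'tool_rot': array([-3.14024638e+00, -1.95945574e-04,  2.67822106e-01]), 'contact_force': array([ 0.23312171, -0.84772308, -1.06612488]), 'torque': array([-0.07001533, -0.00293531, -0.029999  ]), 'grip_force': 0.0, 'opening': 0.09174981456207706}
```

View pics/scene0.png

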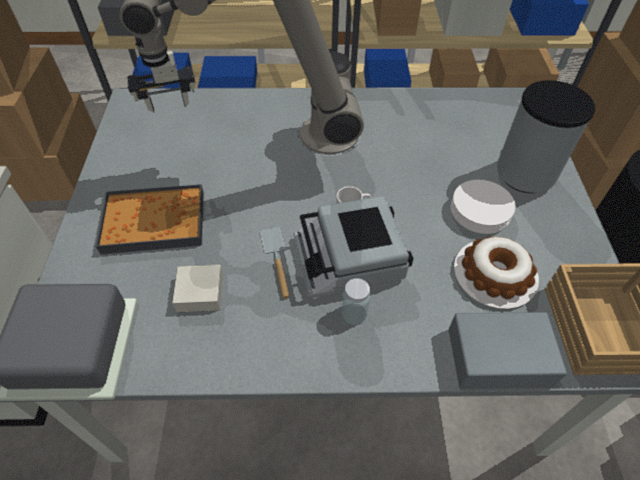

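View pics/top0.png

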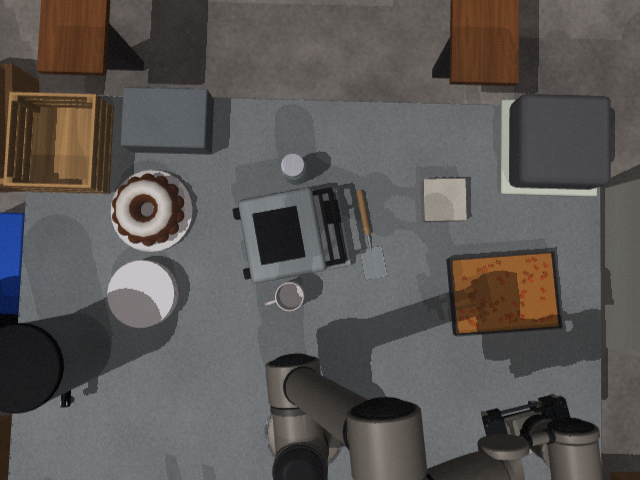

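The scene view shows the iron in the middle (around 360,240). In the top view it is around (285,235), with its front to the right, the mug at (290,295), the jar at (292,165) and the spatula at (370,235).

Run:
```python
import cv2,numpy as np
a=cv2.imread("pics/top0.png")[170:295,225:395]
b=cv2.imread("pics/scene0.png")[185:305,255:425]
a=cv2.resize(a,None,fx=4.7,fy=4.7,interpolation=cv2.INTER_CUBIC)
cv2.imwrite("pics/topc.png",a)
b=cv2.resize(b,None,fx=4.7,fy=4.7,interpolation=cv2.INTER_CUBIC)
cv2.imwrite("pics/scenec.png",b)
```

```text
(no output)
```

View pics/topc.png

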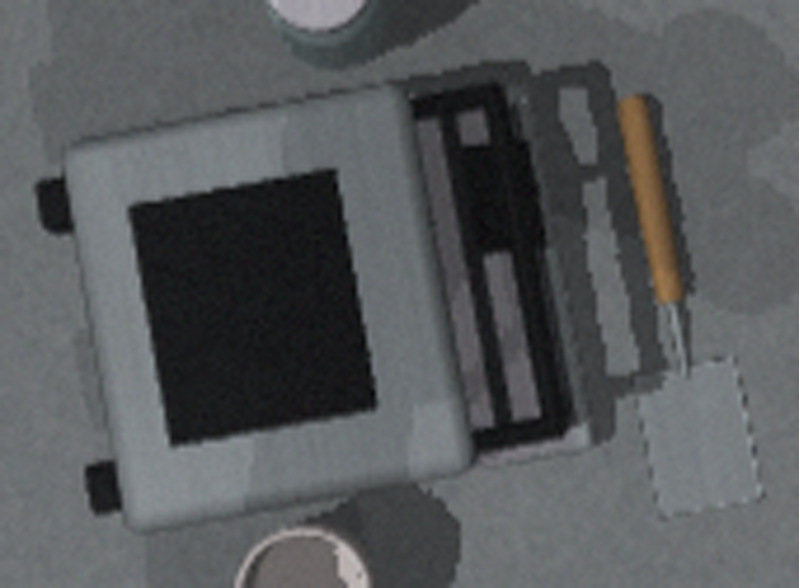

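View pics/scenec.png

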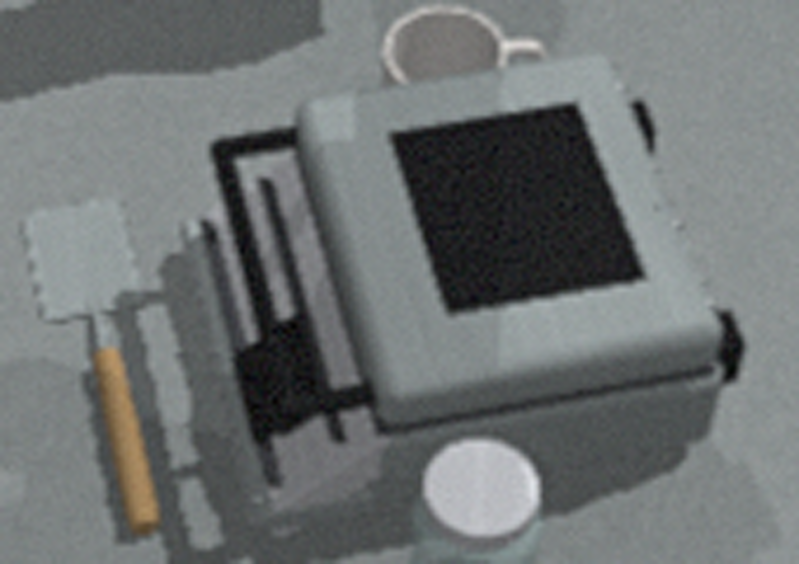

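The top crop shows the bar from about (495,92) to (563,437) in crop pixels and the lid edges at (70,148)-(405,85) and (130,530)-(470,465). The black tab is under the far end, at (500,195). The scene crop agrees with this.

```bash
cat > h.py <<'E'
import numpy as np,cv2
from scipy.spatial.transform import Rotation as Ro
from scipy.optimize import least_squares
def proj(m,X):
    c=np.asarray(X)@m["R"].T+m["t"]
    return np.c_[c[:,0]/c[:,2]*m["fx"]+m["cx"],c[:,1]/c[:,2]*m["fy"]+m["cy"]]
def T(p): # x,y,yaw -> R,t of iron
    return Ro.from_euler('z',p[2]).as_matrix(),np.array([p[0],p[1],0])
def w(p,X): R,t=T(p); return np.asarray(X)@R.T+t
s,c=np.sin(np.radians(40)),np.cos(np.radians(40))
CX=np.array([c,0,s]);CZ=np.array([-s,0,c]);CM=np.array([-.125,0,.0535])
def con(x,y,z): return CM+CX*x+CZ*z+np.array([0,y,0])
def box(x0,x1,y0,y1,z): return [[x0,y0,z],[x1,y0,z],[x1,y1,z],[x0,y1,z]]
def shapes(tab=0.):
    L=[(box(-.144,-.130,-.098,.098,.112),(0,0,255)),(box(-.09,.123,-.115,.115,.134),(0,255,0)),
     ([con(a,b,0) for a,b in((-.052,-.113),(.052,-.113),(.052,.113),(-.052,.113))],(255,255,0)),
     ([con(a,b-.045+tab,.0155) for a,b in((-.027,-.033),(.027,-.033),(.027,.033),(-.027,.033))],(0,255,255)),
     ([con(a,b-.045+tab,.0335) for a,b in((-.012,-.005),(.012,-.005),(.012,.005),(-.012,.005))],(255,0,255))]
    return L
E
cat > fit.py <<'E'
from h import *
from cell import robot
mt,ms=robot.camera_model("top"),robot.camera_model("scene")
tp=lambda P:np.array(P)/4.7+[225,170]
sp=lambda P:np.array(P)/4.7+[255,185]
bar=tp([[495,90],[563,440]])
f=lambda p:(proj(mt,w(p,[[-.137,-.098,.112],[-.137,.098,.112]]))-bar).ravel()
r=least_squares(f,[.5,.0,1.6]);p=r.x
print(p,r.fun)
np.save("p.npy",p)
out=[]
for m,n,o in((mt,"top",(225,170)),(ms,"scene",(255,185))):
    im=cv2.imread(f"pics/{n}c.png")
    for P,col in shapes():
        q=((proj(m,w(p,P))-o)*4.7+2).astype(int)
        cv2.polylines(im,[q],True,col,1)
    out.append(cv2.resize(im[:560,:799],(560,392)))
cv2.imwrite("pics/ov.png",cv2.resize(np.vstack(out),(571,600*784//784))) if 0 else cv2.imwrite("pics/ov.png",cv2.resize(np.hstack([o[:, :560] for o in out]),(800,280)))
for P,k in ((con(0,-.045,.0245),"rib"),(con(0,-.045,.009),"btn"),([-.137,0,.112],"bar"),([.115,0,.09],"hinge")): print(k,w(p,[P]))
E
python3 fit.py
```

```text
[0.55086592 0.05918315 1.78914877] [ 0.37101975  1.93277066 -0.36553317 -1.90053482]
rib [[ 0.62528653 -0.06847521  0.07226809]]
btn [[ 0.62312828 -0.05874857  0.0603944 ]]
bar [[ 0.58054306 -0.07456388  0.112     ]]
hinge [[0.52595445 0.17145255 0.09      ]]
```

View pics/ov.png

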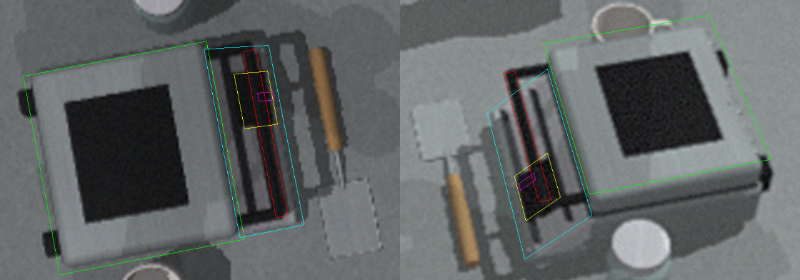

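The overlay fits to within a few mm. The bar merged with the lower rail in my picks, so it should shift left slightly. I'll refit and work out a pre-pose 120 mm off the rib along the console normal, where the wrist camera can refine it.

```bash
cat > fit2.py <<'E'
from h import *
from cell import robot
mt,ms=robot.camera_model("top"),robot.camera_model("scene")
tp=lambda P:np.array(P)/4.7+[225,170]
sp=lambda P:np.array(P)/4.7+[255,185]
X=[[-.137,-.098,.112],[-.137,.098,.112],[-.09,0,.125],con(-.052,-.113,0),con(-.052,.113,0)]
U=tp([[489,92],[554,440],[439,275],[525,92],[590,445]])
f=lambda p:(proj(mt,w(p,X))-U).ravel()
r=least_squares(f,[.55,.06,1.78],loss="soft_l1");p=r.x
print(p,f(p).reshape(-1,2).round(1));np.save("p.npy",p)
for P,k in ((con(0,-.045,.0245),"rib"),(con(0,-.045,.009),"btn")): print(k,w(p,[P]))
E
cat > go.py <<'E'
# target: con coords (x,y,z of TCP), extra tilt about tool y (deg) -> shift & rotvec in current tool axes
from h import *
from cell import robot
import sys
def target(x,y,z,tilt=0):
    p=np.load("p.npy");R,t=T(p)
    Rt=R@np.c_[CX,[0,-1,0],-CZ]@Ro.from_euler('y',tilt,degrees=True).as_matrix()
    return Rt,w(p,[con(x,y,z)])[0]
def delta(Rt,pt):
    o=robot.observe();Rc=Ro.from_euler('xyz',o["tool_rot"]).as_matrix()
    print("t",round(o["time"],2),"q",o["qpos"].round(2),"pos",o["tool_pos"].round(4),"->",pt.round(4))
    print("shift",(Rc.T@(pt-o["tool_pos"])).round(4),"rot",Ro.from_matrix(Rc.T@Rt).as_rotvec().round(3),"F",o["contact_force"].round(1),"open",round(o["opening"],4))
if __name__=="__main__":
    delta(*target(*map(float,sys.argv[1:])))
E
python3 fit2.py; python3 go.py -0.003 -0.043 0.13
```

```text
[0.55234339 0.06532426 1.78010095] [[-0.2  1.3]
 [-0.9 -2. ]
 [-0.1  0.4]
 [ 0.5 -0.9]
 [ 0.8  0.5]]
rib [[ 0.62560594 -0.06300221  0.07226809]]
btn [[ 0.62353579 -0.05325644  0.0603944 ]]
t 0.1 q [-1.45  0.34  1.52 -0.    1.28 -0.15] pos [ 0.1389 -0.5059  0.1924] -> [ 0.6382 -0.132   0.1512]
shift [ 0.5805 -0.2284  0.0417] rot [ 0.525  0.557 -1.446] F [ 0.2 -0.8 -1.1] open 0.0917
```

Call:
arm_command(moves=[[[0.58, -0.228, 0.042], [0.525, 0.557, -1.446], 0.04], [[0.58, -0.228, 0.042], [0.525, 0.557, -1.446], 0.04], [[0.58, -0.228, 0.042], [0.525, 0.557, -1.446], 0.04], [[0.58, -0.228, 0.042], [0.525, 0.557, -1.446], 0.04], [[0.58, -0.228, 0.042], [0.525, 0.557, -1.446], 0.04]], squeeze=10)

```text
time: 0.6
tool_pos: [0.3397, -0.3556, 0.1761]
tool_rot: [-2.996, -0.316, 0.919]
contact_force: [0.8, -1.1, 0.3]
opening: 0.0563
grip_force: 0.0
```

```bash
python3 go.py -0.003 -0.043 0.13
```

```text
t 0.6 q [-1.12  0.45  1.46  0.21  1.51 -0.53] pos [ 0.3397 -0.3556  0.1761] -> [ 0.6382 -0.132   0.1512]
shift [0.3333 0.1202 0.119 ] rot [ 0.283  0.301 -0.778] F [ 0.8 -1.1  0.3] open 0.0563
```

Call:
arm_command(moves=[[[0.333, 0.12, 0.119], [0.283, 0.301, -0.778], 0.04], [[0.333, 0.12, 0.119], [0.283, 0.301, -0.778], 0.04], [[0.333, 0.12, 0.119], [0.283, 0.301, -0.778], 0.04], [[0.333, 0.12, 0.119], [0.283, 0.301, -0.778], 0.04], [[0.333, 0.12, 0.119], [0.283, 0.301, -0.778], 0.04]])

```text
time: 1.1
tool_pos: [0.54, -0.2071, 0.1584]
tool_rot: [-3.092, -0.651, 1.633]
contact_force: [0.5, -1.7, 0.4]
opening: 0.04
grip_force: 0.0
```

```bash
python3 go.py -0.003 -0.043 0.13
```

```text
t 1.1 q [-0.74  0.77  1.08  0.41  1.81 -0.83] pos [ 0.54   -0.2071  0.1584] -> [ 0.6382 -0.132   0.1512]
shift [0.0504 0.1049 0.0423] rot [ 0.042  0.044 -0.116] F [ 0.5 -1.7  0.4] open 0.04
```

Call:
arm_command(moves=[[[0.05, 0.105, 0.042], [0.042, 0.044, -0.116], 0.04], [[0.05, 0.105, 0.042], [0.042, 0.044, -0.116], 0.04], [[0.05, 0.105, 0.042], [0.042, 0.044, -0.116], 0.04], [[0.05, 0.105, 0.042], [0.042, 0.044, -0.116], 0.04], [[0.05, 0.105, 0.042], [0.042, 0.044, -0.116], 0.04]])

```text
time: 1.6
tool_pos: [0.6372, -0.1338, 0.1505]
tool_rot: [-3.138, -0.696, 1.775]
contact_force: [0.3, -0.1, 0.2]
opening: 0.0401
grip_force: 0.0
```

```bash
python3 go.py -0.003 -0.043 0.13
cat > wr.py <<'E'
from h import *
from cell import robot
import sys,cv2
n=sys.argv[1]; tab=float(sys.argv[2])
m=robot.camera_model("wrist"); im=robot.read_camera("wrist")[:,:,::-1].copy()
np.savez(f"pics/{n}.npz",im=im,**m)
def pw(m,X):
    c=np.asarray(X)@m["R"].T+m["t"]; r=np.hypot(c[:,0],c[:,1]); th=np.arctan2(r,c[:,2])
    return np.c_[m["fx"]*th*c[:,0]/r+m["cx"],m["fy"]*th*c[:,1]/r+m["cy"]]
p=np.load("p.npy")
big=cv2.resize(im,(800,600),interpolation=cv2.INTER_CUBIC)
for P,col in shapes(tab):
    P=np.array(P); P=np.vstack([np.linspace(P[i],P[(i+1)%4],12) for i in range(4)])
    q=(pw(m,w(p,P))*1.25).astype(int); cv2.polylines(big,[q],True,col,1)
cv2.imwrite(f"pics/{n}.png",big); print(m["fx"],m["cx"],m["cy"])
E
python3 wr.py w1 0.0
```

```text
t 1.6 q [-0.58  0.91  0.83  0.5   1.89 -0.74] pos [ 0.6372 -0.1338  0.1505] -> [ 0.6382 -0.132   0.1512]
shift [0.0016 0.0014 0.0005] rot [ 0.     0.002 -0.004] F [ 0.3 -0.1  0.2] open 0.0401
371.64829954431775 317.09442453022496 242.85697228059556
```

View pics/w1.png

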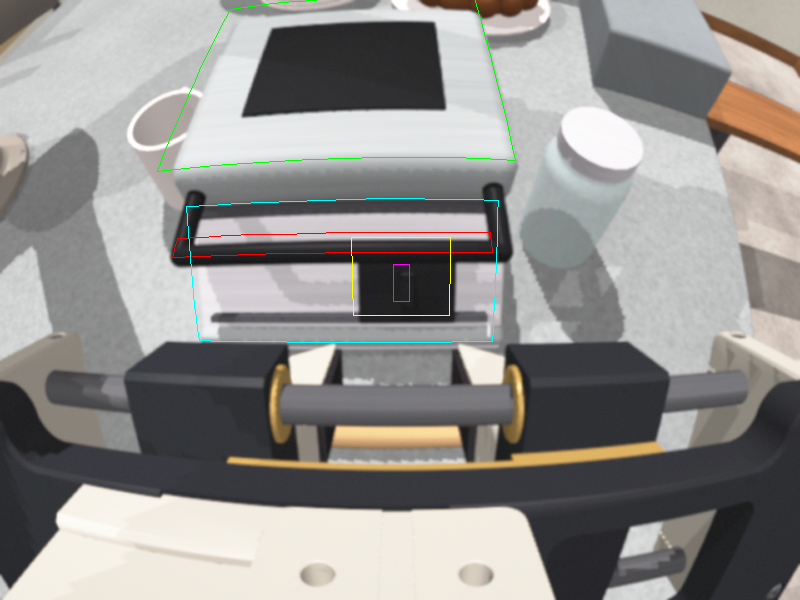

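The wrist view shows the bar from (186,252) to (500,249) at the arm centres. The tab's lower corners are at (358,320) and (455,320), about 5–9 px right of the model. I'll refit using these points.

```bash
cat > fit3.py <<'E'
from h import *
d=np.load("pics/w1.npz");m={k:d[k] for k in d.files}
def pw(m,X):
    c=np.asarray(X)@m["R"].T+m["t"]; r=np.hypot(c[:,0],c[:,1]); th=np.arctan2(r,c[:,2])
    return np.c_[m["fx"]*th*c[:,0]/r+m["cx"],m["fy"]*th*c[:,1]/r+m["cy"]]
U=np.array([[186,252],[500,249],[358,320],[455,320]])/1.25
p0=np.load("p.npy")
f=lambda v:np.r_[(pw(m,np.vstack([w(v,[[-.137,.098,.112],[-.137,-.098,.112]]),w(v,[con(-.027,-.045+v[3]+.033,.0155),con(-.027,-.045+v[3]-.033,.0155)])]))-U).ravel(),(v[2]-p0[2])*100]
r=least_squares(f,[*p0,0.003]);print(p0,r.x,f(r.x).round(1))
np.save("p.npy",r.x[:3])
E
python3 fit3.py; python3 go.py -0.003 -0.043 0.10
```

```text
[0.55234339 0.06532426 1.78010095] [0.55980586 0.06346262 1.77611869 0.00278382] [-2.5 -0.6  2.1 -0.7  0.4  0.3 -0.4  0.2 -0.4]
t 1.65 q [-0.58  0.91  0.83  0.5   1.89 -0.74] pos [ 0.6369 -0.1347  0.1509] -> [ 0.641  -0.1153  0.1282]
shift [-0.0007  0.008   0.0291] rot [-0.001  0.002 -0.002] F [-0.7 -0.3 -0.6] open 0.04
```

Call:
arm_command(moves=[[[-0.001, 0.008, 0.02], [0, 0, 0], 0.04], [[-0.001, 0.008, 0.045], [0, 0, 0], 0.04], [[-0.001, 0.008, 0.07], [0, 0, 0], 0.04], [[-0.001, 0.008, 0.09], [0, 0, 0], 0.04], [[-0.001, 0.008, 0.1], [0, 0, 0], 0.04]])

```text
time: 2.15
tool_pos: [0.631, -0.0708, 0.0731]
tool_rot: [-3.138, -0.697, 1.772]
contact_force: [-0.4, -0.3, 0.9]
opening: 0.04
grip_force: 0.0
```

```bash
python3 go.py -0.003 -0.042 0.02; python3 wr.py w2 0.003
```

```text
t 2.15 q [-0.51  0.91  1.05  0.51  1.67 -0.79] pos [ 0.631  -0.0708  0.0731] -> [ 0.6295 -0.0652  0.0669]
shift [ 0.0005 -0.0003  0.0085] rot [-0.001  0.002 -0.003] F [-0.4 -0.3  0.9] open 0.04
371.64829954431775 317.09442453022496 242.85697228059556
```

View pics/w2.png

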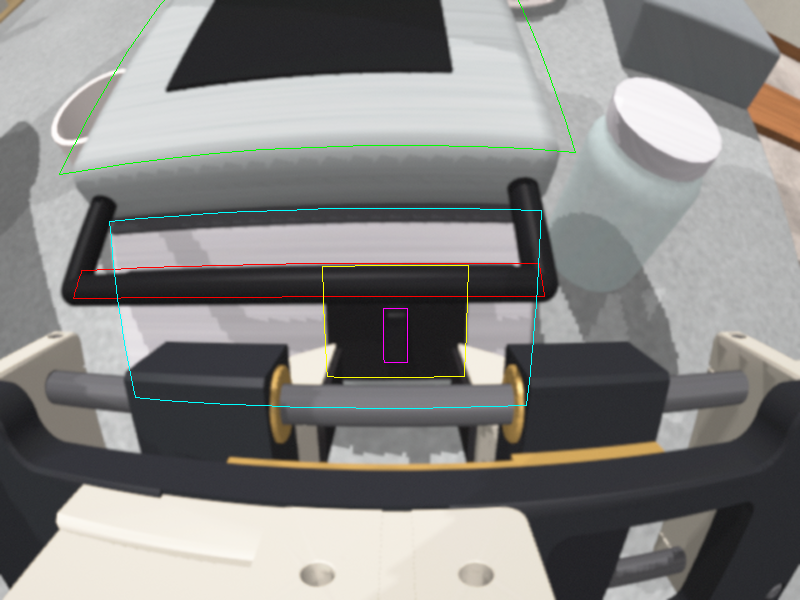

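The wrist view shows the overlay matching the bar, the console, and the rib at (395,335), which sits between the fingers. Next I go down 8 mm and pinch.

Call:
arm_command(moves=[[[0, 0, 0.004], [0, 0, 0], 0.04], [[0, 0, 0.008], [0, 0, 0], 0.03], [[0, 0, 0.008], [0, 0, 0], 0.0], [[0, 0, 0.008], [0, 0, 0], 0.0], [[0, 0, 0.008], [0, 0, 0], 0.0]], squeeze=12)

```text
time: 2.7
tool_pos: [0.6316, -0.0659, 0.0681]
tool_rot: [-3.141, -0.695, 1.775]
contact_force: [0.5, 0.0, -0.8]
opening: 0.0128
grip_force: 0.0
```

```bash
python3 go.py -0.003 -0.042 0.02
```

```text
t 2.7 q [-0.5   0.92  1.06  0.51  1.65 -0.8 ] pos [ 0.6316 -0.0659  0.0681] -> [ 0.6295 -0.0652  0.0669]
shift [ 0.0001 -0.002   0.0016] rot [ 0.     0.003 -0.001] F [ 0.5  0.  -0.8] open 0.0128
```

Call:
arm_command(moves=[[[0, 0, 0], [0, 0, 0], 0.0], [[0, 0, 0], [0, 0, 0], 0.0], [[0, 0, 0], [0, 0, 0], 0.0], [[0, -0.004, 0], [0, 0, 0], 0.0], [[0, -0.01, 0], [0, 0, 0], 0.0]])

```text
time: 3.2
tool_pos: [0.6213, -0.0675, 0.0676]
tool_rot: [-3.14, -0.695, 1.775]
contact_force: [0.5, 0.7, 0.1]
opening: 0.0006
grip_force: 0.0
```

```bash
python3 wr.py w3 0.003; python3 -c "
import cv2;i=cv2.imread('pics/w3.png')[230:470,240:560];cv2.imwrite('pics/w3c.png',cv2.resize(i,(800,600),interpolation=cv2.INTER_CUBIC))"
```

```text
371.64829954431775 317.09442453022496 242.85697228059556
```

View pics/w3c.png

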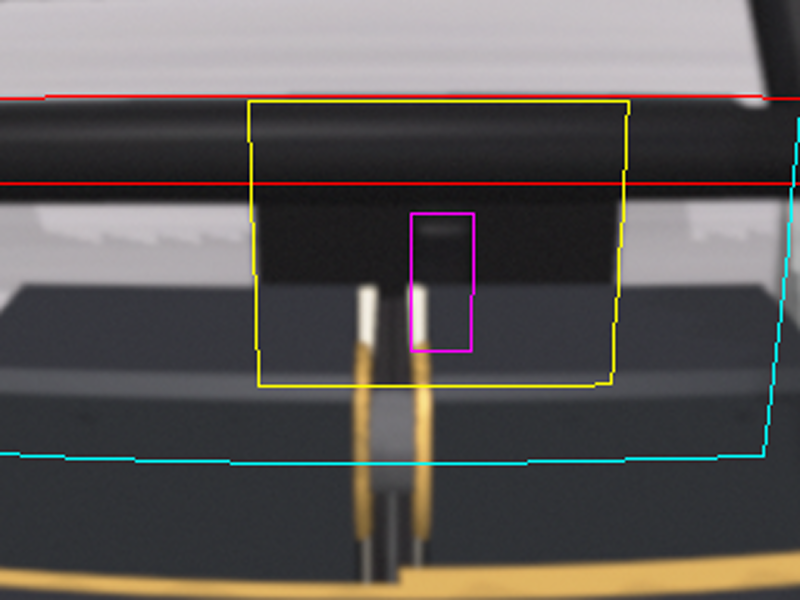

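The crop shows the tab still unmoved, with its edges at 255 and 615. The rib's lit edge is at (443,228), and the fingers are closed to its left at about 392, so the pinch missed. I'll check the depth along the normal.

Run:
```python
from h import *
from cell import robot
d=np.load("pics/w3.npz");m={k:d[k] for k in d.files}
def pw(m,X):
    c=np.asarray(X)@m["R"].T+m["t"]; r=np.hypot(c[:,0],c[:,1]); th=np.arctan2(r,c[:,2])
    return np.c_[m["fx"]*th*c[:,0]/r+m["cx"],m["fy"]*th*c[:,1]/r+m["cy"]]
o=robot.observe();R=Ro.from_euler('xyz',o["tool_rot"]).as_matrix();P=o["tool_pos"]
C=-m["R"].T@m["t"];print("cam in tool",R.T@(C-P),"axis",R.T@m["R"][2])
X=[P+R@np.array(v) for v in((0,0,0),(0.0095,0,0),(0,0,-.019),(.0095,0,-.06))]
print(((pw(m,X)*1.25-[240,230])*2.5).round())
p=np.load("p.npy");Rr,t=T(p)
for q in (P,C):
    v=Rr.T@(q-t)-CM; print("con",(v@CX).round(4),v[1].round(4),(v@CZ).round(4))
# scene/top crops
a=robot.read_camera("scene")[195:295,265:365,::-1];b=robot.read_camera("top")[175:275,300:400,::-1]
cv2.imwrite("pics/st.png",np.hstack([cv2.resize(k,(400,400),interpolation=cv2.INTER_CUBIC) for k in(a,b)]))
```

```text
cam in tool [ 0.0664605   0.00102496 -0.19168694] axis [-2.52141515e-01 -8.32978316e-06  9.67690372e-01]
[[385. 275.]
 [385. 223.]
 [384. 315.]
 [382. 362.]]
con -0.003 -0.0325 0.0211
con 0.0639 -0.0339 0.2126
```

View pics/st.png

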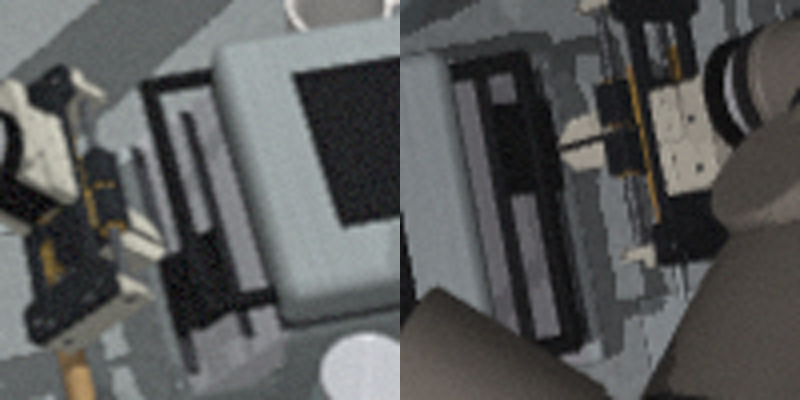

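Run:
```python
from h import *
from cell import robot
o=robot.observe();R=Ro.from_euler('xyz',o["tool_rot"]).as_matrix();P=o["tool_pos"]
print(P,o["tool_rot"])
X=[P+R@np.array(v) for v in((0,0,0),(0.0095,0,0),(-.0095,0,0),(0,0,-.03),(0,0,-.066),(.0375,.095,-.066),(.0375,-.095,-.066))]
p=np.load("p.npy");X+=[w(p,[con(.012,-.042,.0335)])[0],w(p,[con(-.012,-.042,.0335)])[0]]
for n,of,sh in(("scene",(265,195),0),("top",(300,175),400)):
    print(n,((proj(robot.camera_model(n),X)-of)*4+[sh,0]).round().astype(int).tolist())
```

```text
[ 0.62122463 -0.06768892  0.06790618] [-3.13969495 -0.69560693  1.77391421]
scene [[184, 271], [194, 264], [174, 277], [156, 256], [122, 239], [193, 326], [136, 103], [191, 264], [165, 281]]
top [[540, 152], [530, 153], [550, 151], [568, 143], [603, 133], [537, -3], [588, 277], [534, 138], [559, 135]]
```

The black fingertips account for the picture, and the TCP reading agrees with it. The fingers may have passed above the rib, so I'll probe the plate beside the rib in small steps to find its true depth.

Call:
arm_command(moves=[[[0, -0.006, 0], [0, 0, 0], 0.0], [[0, -0.012, 0], [0, 0, 0], 0.0], [[0, -0.012, 0.001], [0, 0, 0], 0.0], [[0, -0.012, 0.002], [0, 0, 0], 0.0], [[0, -0.012, 0.003], [0, 0, 0], 0.0]])

```text
time: 3.85
tool_pos: [0.6095, -0.068, 0.0654]
tool_rot: [-3.14, -0.695, 1.775]
contact_force: [0.4, -0.3, -0.4]
opening: 0.0004
grip_force: 0.0
```

Call:
arm_command(moves=[[[0, 0, 0.001], [0, 0, 0], 0.0], [[0, 0, 0.002], [0, 0, 0], 0.0], [[0, 0, 0.003], [0, 0, 0], 0.0], [[0, 0, 0.003], [0, 0, 0], 0.0], [[0, 0, 0.003], [0, 0, 0], 0.0]])

```text
time: 4.35
tool_pos: [0.6091, -0.0662, 0.0632]
tool_rot: [-3.14, -0.695, 1.775]
contact_force: [-0.0, 0.2, 0.3]
opening: 0.0005
grip_force: 0.0
```

Call:
arm_command(moves=[[[0, 0, 0.001], [0, 0, 0], 0.0], [[0, 0, 0.002], [0, 0, 0], 0.0], [[0, 0, 0.003], [0, 0, 0], 0.0], [[0, 0, 0.003], [0, 0, 0], 0.0], [[0, 0, 0.003], [0, 0, 0], 0.0]])

```text
time: 4.85
tool_pos: [0.6087, -0.0643, 0.0609]
tool_rot: [-3.14, -0.695, 1.775]
contact_force: [-0.2, -0.4, 0.4]
opening: 0.0005
grip_force: 0.0
```

```bash
python3 go.py -0.003 -0.0205 0.0155
```

```text
t 4.85 q [-0.52  0.89  1.15  0.5   1.6  -0.84] pos [ 0.6087 -0.0643  0.0609] -> [ 0.6079 -0.0667  0.0634]
shift [-0.0001 -0.0013 -0.0034] rot [-0.001  0.003 -0.001] F [-0.2 -0.4  0.4] open 0.0005
```

Call:
arm_command(moves=[[[0, 0, 0.001], [0, 0, 0], 0.0], [[0, 0, 0.002], [0, 0, 0], 0.0], [[0, 0, 0.003], [0, 0, 0], 0.0], [[0, 0, 0.004], [0, 0, 0], 0.0], [[0, 0, 0.004], [0, 0, 0], 0.0]])

```text
time: 5.35
tool_pos: [0.608, -0.0616, 0.0577]
tool_rot: [-3.14, -0.696, 1.775]
contact_force: [-0.6, -0.5, -0.3]
opening: 0.0005
grip_force: 0.0
```

Call:
arm_command(moves=[[[0, 0, 0.001], [0, 0, 0], 0.0], [[0, 0, 0.002], [0, 0, 0], 0.0], [[0, 0, 0.002], [0, 0, 0], 0.0], [[0, 0, 0.003], [0, 0, 0], 0.0], [[0, 0, 0.003], [0, 0, 0], 0.0]])

```text
time: 5.85
tool_pos: [0.6077, -0.0598, 0.0554]
tool_rot: [-3.14, -0.696, 1.775]
contact_force: [0.1, -0.6, -0.3]
opening: 0.0005
grip_force: 0.0
```

Call:
arm_command(moves=[[[0, 0, 0.001], [0, 0, 0], 0.0], [[0, 0, 0.002], [0, 0, 0], 0.0], [[0, 0, 0.003], [0, 0, 0], 0.0], [[0, 0, 0.003], [0, 0, 0], 0.0], [[0, 0, 0.003], [0, 0, 0], 0.0]])

```text
time: 6.35
tool_pos: [0.6073, -0.058, 0.0532]
tool_rot: [-3.14, -0.695, 1.775]
contact_force: [-0.9, -0.2, -0.2]
opening: 0.0001
grip_force: 0.0
```

```bash
python3 go.py -0.003 -0.0205 0.0155;  python3 wr.py w4 0.003; python3 -c "
import cv2;i=cv2.imread('pics/w4.png')[170:470,200:600];cv2.imwrite('pics/w4c.png',cv2.resize(i,(800,600),interpolation=cv2.INTER_CUBIC))"
```

```text
t 6.35 q [-0.51  0.89  1.17  0.5   1.58 -0.84] pos [ 0.6073 -0.058   0.0532] -> [ 0.6079 -0.0667  0.0634]
shift [-0.0001 -0.0013 -0.0134] rot [-0.001  0.003 -0.001] F [-0.9 -0.2 -0.2] open 0.0001
371.64829954431775 317.09442453022496 242.85697228059556
```

View pics/w4c.png

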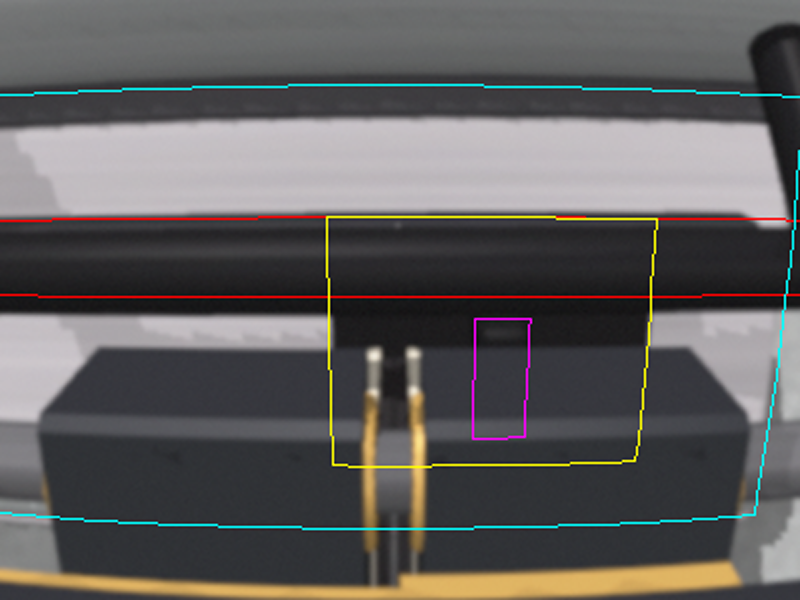

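The crop shows bar and rib within about 2 mm of the model in the image plane, with still no contact. The visible fingertips seem to end short of the reported TCP. I'll check that numerically in the start picture and in the present views.

Run:
```python
from h import *
from cell import robot
P=np.array([.13889,-.50588,.19242]);R=Ro.from_euler('xyz',[-3.14025,0,.26782]).as_matrix()
m=robot.camera_model("scene")
for dz in(0,-.02,-.04):
  print(dz,proj(m,[P+R@np.array([0,s*.046,dz]) for s in(-1,1)]).round(1).tolist())
im=cv2.imread("pics/scene0.png")
g=cv2.cvtColor(im,cv2.COLOR_BGR2GRAY)
print(g[84:120:2,142:200:2])
mt=robot.camera_model("top")
o=robot.observe();R=Ro.from_euler('xyz',o["tool_rot"]).as_matrix();P=o["tool_pos"]
X=[P+R@np.array([0,0,-k]) for k in np.arange(0,.07,.006)]
for n,mm in(("top",mt),("scene",m)):
  i=robot.read_camera(n); 
  for q in proj(mm,X): print(n,q.round(1),i[int(round(q[1])),int(round(q[0]))])
```

```text
0 [[186.4, 114.0], [157.0, 119.0]]
-0.02 [[185.1, 108.8], [155.4, 113.9]]
-0.04 [[183.7, 103.6], [153.7, 108.7]]
[[ 38  33  40  40  34  32  31  11  31  20  25  30  30  40  37  42  51  53
   54  34  34  34  30  32  95  99 101 123  79]
 [ 30  31  17  13  34  40  52  51  58  67  71  55  40  45  48  51  48  45
   47  38  38  26  39  28  82 101 109 123  56]
 [ 54  58  69  92  94 100  99  98  99  97 106 102  85  82  68  45  53  54
   50  48  28  27  29  17  80 101 113 128 105]
 [ 69  52  43 134 141 143 128 133 125  91  84  62  58  54  50  61  71  91
  106  92  27  26  26  22  86  91 114 136 136]
 [ 21  24  51  83  81  62  58  68  60  64  71  88 107 121 142 142 139 134
  136 114  51  67  74 129 139 120 125 137 135]
 [ 27  26  33  59  71  95 108 111 144 138 139 139 138 139 143 142 138 136
  138 136  82 105  99 129 138 134 139 129 136]
 [ 13  26  11  69 124 146 137 140 137 134 134 137 140 143 136 137 139 136
  139 138  79  98  96 123 137 138 135 139 136]
 [ 57  44  59  90  65 138 135 135 136 134 137 140 141 140 138 137 133 138
  134 138 102 100 102 125 141 136 135 135 142]
 [141 118 100  98  
[... 1229 characters left out ...]
.8 217.8] [18 16 18]
top [334.2 217.4] [29 28 30]
top [335.6 217. ] [15 13 15]
top [337.  216.6] [23 24 24]
top [338.4 216.2] [35 36 35]
top [339.8 215.8] [25 24 25]
top [341.2 215.4] [77 77 74]
top [342.6 215. ] [37 35 36]
top [344.  214.6] [45 45 43]
top [345.4 214.2] [75 72 71]
top [346.9 213.8] [30 30 32]
scene [314.4 261.6] [31 33 32]
scene [313.1 260.9] [24 26 23]
scene [311.7 260.2] [29 29 33]
scene [310.4 259.5] [22 15 22]
scene [309.  258.8] [23 27 21]
scene [307.6 258.1] [81 81 76]
scene [306.3 257.3] [151 150 139]
scene [304.9 256.6] [183 181 169]
scene [303.5 255.9] [171 171 158]
scene [302.1 255.1] [179 178 164]
scene [300.7 254.4] [185 180 168]
scene [299.2 253.7] [124 124 122]
```

The start picture settles it. The visible fingertips end about 28 mm short of the reported TCP: predicted rows are 114 and 119, observed rows are about 106.5 and 112. That explains why the pinch closed above the rib. It also leaves the gripper body only about 38 mm behind the real tips, so I'll lean the tool 25° further away from the bar and work from the real tip. First I back out.

```bash
sed -i 's/    return Rt,w(p,\[con(x,y,z)\])\[0\]/    return Rt,w(p,[con(x,y,z)])[0]+Rt[:,2]*L/; s/^import sys/import sys\nL=.028  # reported TCP lies this far beyond the real fingertip/' go.py
cat >> go.py <<'E'
    o=robot.observe();Rc=Ro.from_euler('xyz',o["tool_rot"]).as_matrix();p=np.load("p.npy");R,t=T(p)
    v=R.T@(o["tool_pos"]-L*Rc[:,2]-t)-CM;print("tip con x,y,d",(v@CX).round(4),v[1].round(4),(v@CZ).round(4))
E
python3 go.py -0.004 -0.042 0.075 25
```

```text
t 6.5 q [-0.51  0.89  1.17  0.5   1.58 -0.84] pos [ 0.6074 -0.058   0.0532] -> [ 0.6317 -0.0757  0.0965]
shift [ 0.0107  0.0202 -0.0475] rot [-0.     0.439 -0.001] F [ 0.3 -0.6 -1.2] open 0.0004
tip con x,y,d -0.0029 -0.0218 0.0301
```

Call:
arm_command(moves=[[[0, 0, -0.02], [0, 0, 0], 0.04], [[0, 0, -0.04], [0, 0, 0], 0.04], [[0, 0, -0.06], [0, 0, 0], 0.04], [[0, 0, -0.06], [0, 0, 0], 0.04], [[0, 0, -0.06], [0, 0, 0], 0.04]])

```text
time: 7.0
tool_pos: [0.6151, -0.0955, 0.0989]
tool_rot: [-3.14, -0.695, 1.774]
contact_force: [0.4, 0.9, -0.4]
opening: 0.0356
grip_force: 0.0
```

```bash
python3 go.py -0.004 -0.042 0.075 25
```

```text
t 7.0 q [-0.55  0.88  1.05  0.49  1.71 -0.81] pos [ 0.6151 -0.0955  0.0989] -> [ 0.6317 -0.0757  0.0965]
shift [0.0108 0.0203 0.012 ] rot [-0.     0.439 -0.001] F [ 0.4  0.9 -0.4] open 0.0356
tip con x,y,d -0.0029 -0.0218 0.0897
```

Call:
arm_command(moves=[[[0.005, 0.01, 0.0], [0, 0.15, 0], 0.04], [[0.011, 0.02, 0.006], [0, 0.3, 0], 0.04], [[0.011, 0.02, 0.012], [0, 0.439, 0], 0.04], [[0.011, 0.02, 0.012], [0, 0.439, 0], 0.04], [[0.011, 0.02, 0.012], [0, 0.439, 0], 0.04]])

```text
time: 7.5
tool_pos: [0.631, -0.0752, 0.0951]
tool_rot: [-3.132, -1.134, 1.767]
contact_force: [0.4, 0.2, 0.6]
opening: 0.0398
grip_force: 0.0
```

```bash
python3 go.py -0.004 -0.042 0.03 25
```

```text
t 7.5 q [-0.6   1.14  0.82  0.77  2.03 -0.78] pos [ 0.631  -0.0752  0.0951] -> [ 0.6258 -0.0474  0.0621]
shift [-0.018   0.0007  0.0396] rot [-0.001  0.    -0.004] F [0.4 0.2 0.6] open 0.0398
tip con x,y,d -0.0044 -0.0415 0.0735
```

Call:
arm_command(moves=[[[-0.006, 0, 0.013], [0, 0, 0], 0.04], [[-0.012, 0.001, 0.026], [0, 0, 0], 0.04], [[-0.018, 0.001, 0.04], [0, 0, 0], 0.04], [[-0.018, 0.001, 0.04], [0, 0, 0], 0.04], [[-0.019, 0.001, 0.042], [0, 0, 0], 0.04]])

```text
time: 8.0
tool_pos: [0.6269, -0.0459, 0.064]
tool_rot: [3.139, -1.132, 1.779]
contact_force: [0.9, -0.3, -0.7]
opening: 0.0401
grip_force: 0.0
```

```bash
python3 go.py -0.004 -0.042 0.022 25
```

```text
t 8.0 q [-0.58  1.15  0.91  0.76  1.94 -0.83] pos [ 0.6269 -0.0459  0.064 ] -> [ 0.6247 -0.0423  0.0559]
shift [-0.0056 -0.0014  0.0069] rot [-0.     0.003  0.001] F [ 0.9 -0.3 -0.7] open 0.0401
tip con x,y,d -0.0018 -0.0434 0.0307
```

Call:
arm_command(moves=[[[-0.002, -0.001, 0.002], [0, 0, 0], 0.04], [[-0.003, -0.001, 0.004], [0, 0, 0], 0.04], [[-0.005, -0.001, 0.006], [0, 0, 0], 0.04], [[-0.005, -0.001, 0.006], [0, 0, 0], 0.02], [[-0.005, -0.001, 0.006], [0, 0, 0], 0.02]])

```text
time: 8.5
tool_pos: [0.6247, -0.0433, 0.0549]
tool_rot: [-3.138, -1.135, 1.772]
contact_force: [0.3, 0.3, 0.4]
opening: 0.0285
grip_force: 0.0
```

Call:
arm_command(moves=[[[0, 0, 0], [0, 0, 0], 0.0], [[0, 0, 0], [0, 0, 0], 0.0], [[0, 0, 0], [0, 0, 0], 0.0], [[0, 0, 0], [0, 0, 0], 0.0], [[0, 0, 0], [0, 0, 0], 0.0]], squeeze=12)

```text
time: 9.0
tool_pos: [0.6249, -0.0432, 0.055]
tool_rot: [-3.14, -1.134, 1.774]
contact_force: [0.9, -0.4, -0.5]
opening: 0.0094
grip_force: 12.0
```

```bash
python3 go.py -0.004 0.038 0.022 25
```

```text
t 9.0 q [-0.57  1.15  0.92  0.76  1.93 -0.84] pos [ 0.6249 -0.0432  0.055 ] -> [ 0.5464 -0.0587  0.0559]
shift [ 0.0011 -0.08    0.0004] rot [ 0.     0.    -0.001] F [ 0.9 -0.4 -0.5] open 0.0094
tip con x,y,d -0.0052 -0.042 0.0219
```

Pinched: the opening is 9.4 mm with 12 N of grip. Now I slide the tab.

Call:
arm_command(moves=[[[0, -0.005, 0], [0, 0, 0], 0.0], [[0, -0.013, 0], [0, 0, 0], 0.0], [[0, -0.021, 0], [0, 0, 0], 0.0], [[0, -0.03, 0], [0, 0, 0], 0.0], [[0, -0.04, 0], [0, 0, 0], 0.0]])

```text
time: 9.5
tool_pos: [0.5853, -0.0516, 0.0551]
tool_rot: [-3.141, -1.134, 1.774]
contact_force: [5.1, -1.6, -0.1]
opening: 0.0097
grip_force: 12.0
```

Call:
arm_command(moves=[[[0, -0.01, 0], [0, 0, 0], 0.0], [[0, -0.02, 0], [0, 0, 0], 0.0], [[0, -0.028, 0], [0, 0, 0], 0.0], [[0, -0.034, 0], [0, 0, 0], 0.0], [[0, -0.036, 0], [0, 0, 0], 0.0]])

```text
time: 10.0
tool_pos: [0.55, -0.0592, 0.0551]
tool_rot: [-3.139, -1.134, 1.772]
contact_force: [5.4, -4.0, -1.6]
opening: 0.01
grip_force: 12.0
```

```bash
python3 go.py -0.004 0.039 0.022 25
```

```text
t 10.0 q [-0.65  1.06  1.17  0.67  1.86 -0.99] pos [ 0.55   -0.0592  0.0551] -> [ 0.5454 -0.0589  0.0559]
shift [ 0.0013 -0.0044  0.0007] rot [ 0.001  0.001 -0.002] F [ 5.4 -4.  -1.6] open 0.01
tip con x,y,d -0.0055 0.0347 0.0221
```

Call:
arm_command(moves=[[[0, -0.001, 0], [0, 0, 0], 0.0], [[0, -0.002, 0], [0, 0, 0], 0.0], [[0, -0.003, 0], [0, 0, 0], 0.0], [[0, -0.003, 0], [0, 0, 0], 0.0], [[0, -0.003, 0], [0, 0, 0], 0.0]])

```text
time: 10.5
tool_pos: [0.5475, -0.0597, 0.0551]
tool_rot: [-3.14, -1.133, 1.774]
contact_force: [5.1, -3.4, -0.1]
opening: 0.0098
grip_force: 12.0
```

Call:
arm_command(moves=[[[0, -0.001, 0], [0, 0, 0], 0.0], [[0, -0.002, 0], [0, 0, 0], 0.0], [[0, -0.002, 0], [0, 0, 0], 0.0], [[0, -0.002, 0], [0, 0, 0], 0.0], [[0, -0.002, 0], [0, 0, 0], 0.0]])

```text
time: 11.0
tool_pos: [0.5456, -0.0601, 0.0551]
tool_rot: [-3.14, -1.133, 1.774]
contact_force: [4.0, -4.0, -0.8]
opening: 0.0097
grip_force: 12.0
```

Call:
arm_command(moves=[[[0, 0, 0], [0, 0, 0], 0.03], [[0, 0, 0], [0, 0, 0], 0.03], [[0, 0, 0], [0, 0, 0], 0.03], [[0.004, 0, -0.009], [0, 0, 0], 0.03], [[0.01, 0, -0.022], [0, 0, 0], 0.03]])

```text
time: 11.5
tool_pos: [0.5483, -0.075, 0.074]
tool_rot: [-3.136, -1.136, 1.771]
contact_force: [-0.0, -0.7, 1.1]
opening: 0.0299
grip_force: 0.0
```

Call:
arm_command(moves=[[[0.008, 0, -0.018], [0, 0, 0], 0.0], [[0.01, 0.03, -0.022], [0, 0, 0], 0.0], [[0.01, 0.06, -0.022], [0, 0, 0], 0.0], [[0.01, 0.085, -0.022], [0, 0, 0], 0.0], [[0.01, 0.085, -0.022], [0, 0, 0], 0.0]])

```text
time: 12.0
tool_pos: [0.6368, -0.0724, 0.0923]
tool_rot: [3.139, -1.133, 1.78]
contact_force: [0.9, 0.6, -0.9]
opening: 0.0009
grip_force: 0.0
```

```bash
python3 go.py -0.003 -0.045 0.022 25
python3 - <<'E'
# is the tab aside? compare top-camera darkness along the console mid line
from h import *
from cell import robot
p=np.load("p.npy");m=robot.camera_model("top");g=cv2.cvtColor(robot.read_camera("top"),cv2.COLOR_RGB2GRAY);g0=cv2.cvtColor(cv2.imread("pics/top0.png"),cv2.COLOR_BGR2GRAY)
ys=np.arange(-.1,.105,.01)
for X in(0.004,):
  q=proj(m,w(p,[con(X,y,.0155) for y in ys])).round().astype(int)
  print([(int(y*1000),int(g0[v,u]),int(g[v,u])) for y,(u,v) in zip(ys.round(3),q)])
E
```

```text
t 12.0 q [-0.6   1.15  0.8   0.78  2.03 -0.77] pos [ 0.6368 -0.0724  0.0923] -> [ 0.6275 -0.041   0.0566]
shift [-0.0185 -0.0027  0.0447] rot [-0.001  0.002  0.002] F [ 0.9  0.6 -0.9] open 0.0009
tip con x,y,d -0.0051 -0.0477 0.0704
[(-100, 21, 22), (-90, 37, 44), (-80, 26, 29), (-70, 23, 23), (-60, 21, 17), (-50, 20, 22), (-40, 20, 21), (-30, 21, 20), (-20, 19, 26), (-10, 18, 47), (0, 23, 30), (10, 24, 23), (20, 36, 21), (30, 33, 28), (40, 20, 52), (50, 38, 104), (60, 27, 106), (70, 60, 115), (80, 44, 123), (90, 29, 122), (100, 28, 126)]
```

Call:
arm_command(moves=[[[-0.006, -0.001, 0.014], [0, 0, 0], 0.0], [[-0.012, -0.002, 0.03], [0, 0, 0], 0.0], [[-0.018, -0.003, 0.044], [0, 0, 0], 0.0], [[-0.018, -0.003, 0.044], [0, 0, 0], 0.0], [[-0.018, -0.003, 0.044], [0, 0, 0], 0.0]])

```text
time: 12.55
tool_pos: [0.6253, -0.043, 0.0577]
tool_rot: [-3.139, -1.134, 1.773]
contact_force: [0.3, -1.0, 0.9]
opening: 0.0007
grip_force: 0.0
```

Call:
arm_command(moves=[[[-0.001, 0, 0.002], [0, 0, 0], 0.0], [[-0.002, 0, 0.004], [0, 0, 0], 0.0], [[-0.003, 0, 0.006], [0, 0, 0], 0.0], [[-0.003, 0, 0.006], [0, 0, 0], 0.0], [[-0.003, 0, 0.006], [0, 0, 0], 0.0]])

```text
time: 13.05
tool_pos: [0.6247, -0.038, 0.0516]
tool_rot: [-3.139, -1.134, 1.773]
contact_force: [0.3, -0.2, -0.6]
opening: 0.0002
grip_force: 0.0
```

```bash
python3 go.py -0.003 -0.045 0.006 25
```

```text
t 13.05 q [-0.57  1.15  0.93  0.76  1.92 -0.85] pos [ 0.6247 -0.038   0.0516] -> [ 0.6254 -0.0309  0.0443]
shift [-0.0037  0.0022  0.0092] rot [-0.    -0.    -0.001] F [ 0.3 -0.2 -0.6] open 0.0002
tip con x,y,d -0.0035 -0.0428 0.0159
```

Call:
arm_command(moves=[[[-0.0005, 0, 0.001], [0, 0, 0], 0.0], [[-0.001, 0, 0.002], [0, 0, 0], 0.0], [[-0.0015, 0, 0.003], [0, 0, 0], 0.0], [[-0.0015, 0, 0.003], [0, 0, 0], 0.0], [[-0.0015, 0, 0.003], [0, 0, 0], 0.0]])

```text
time: 13.55
tool_pos: [0.6242, -0.0359, 0.0489]
tool_rot: [-3.139, -1.135, 1.773]
contact_force: [0.4, -0.8, 0.2]
opening: 0.0003
grip_force: 0.0
```

Call:
arm_command(moves=[[[-0.0005, 0, 0.001], [0, 0, 0], 0.0], [[-0.001, 0, 0.002], [0, 0, 0], 0.0], [[-0.0015, 0, 0.003], [0, 0, 0], 0.0], [[-0.0015, 0, 0.003], [0, 0, 0], 0.0], [[-0.0015, 0, 0.003], [0, 0, 0], 0.0]])

```text
time: 14.05
tool_pos: [0.6238, -0.0339, 0.0463]
tool_rot: [-3.139, -1.134, 1.773]
contact_force: [-0.3, -0.5, 0.1]
opening: 0.0003
grip_force: 0.0
```

Call:
arm_command(moves=[[[-0.0005, 0, 0.001], [0, 0, 0], 0.0], [[-0.001, 0, 0.002], [0, 0, 0], 0.0], [[-0.0015, 0, 0.003], [0, 0, 0], 0.0], [[-0.0015, 0, 0.003], [0, 0, 0], 0.0], [[-0.0015, 0, 0.003], [0, 0, 0], 0.0]])

```text
time: 14.55
tool_pos: [0.6235, -0.0321, 0.044]
tool_rot: [-3.14, -1.134, 1.774]
contact_force: [0.1, -2.4, 4.0]
opening: 0.0005
grip_force: 2.0
```

```bash
python3 go.py -0.003 -0.045 0.002 25
```

```text
t 14.55 q [-0.56  1.16  0.95  0.76  1.9  -0.86] pos [ 0.6235 -0.0321  0.044 ] -> [ 0.6249 -0.0284  0.0413]
shift [-0.0011  0.0022  0.0041] rot [ 0.     0.    -0.001] F [ 0.1 -2.4  4. ] open 0.0005
tip con x,y,d -0.0038 -0.0428 0.0062
```

Button contact: 4.7 N, so about 3 mm in. I'll keep pressing.

Call:
arm_command(moves=[[[-0.0003, 0, 0.0007], [0, 0, 0], 0.0], [[-0.0006, 0, 0.0013], [0, 0, 0], 0.0], [[-0.001, 0, 0.002], [0, 0, 0], 0.0], [[-0.001, 0, 0.002], [0, 0, 0], 0.0], [[-0.001, 0, 0.002], [0, 0, 0], 0.0]])

```text
time: 15.05
tool_pos: [0.6231, -0.0306, 0.0422]
tool_rot: [-3.14, -1.135, 1.774]
contact_force: [-0.0, -2.3, 5.1]
opening: 0.0004
grip_force: 2.5
```

Call:
arm_command(moves=[[[-0.0002, 0, 0.0005], [0, 0, 0], 0.0], [[-0.0005, 0, 0.001], [0, 0, 0], 0.0], [[-0.0007, 0, 0.0015], [0, 0, 0], 0.0], [[-0.0007, 0, 0.0015], [0, 0, 0], 0.0], [[-0.0007, 0, 0.0015], [0, 0, 0], 0.0]])

```text
time: 15.55
tool_pos: [0.623, -0.0296, 0.0411]
tool_rot: [-3.14, -1.134, 1.774]
contact_force: [0.7, -3.8, 6.7]
opening: 0.0006
grip_force: 3.0
```

```bash
python3 go.py -0.003 -0.045 0.002 25
```

```text
t 15.55 q [-0.56  1.16  0.96  0.76  1.9  -0.86] pos [ 0.623  -0.0296  0.0411] -> [ 0.6249 -0.0284  0.0413]
shift [0.0005 0.0022 0.0007] rot [ 0.    -0.    -0.001] F [ 0.7 -3.8  6.7] open 0.0006
tip con x,y,d -0.0038 -0.0428 0.0024
```

Call:
arm_command(moves=[[[-0.0002, 0, 0.0004], [0, 0, 0], 0.0], [[-0.0004, 0, 0.0008], [0, 0, 0], 0.0], [[-0.0004, 0, 0.001], [0, 0, 0], 0.0], [[-0.0004, 0, 0.001], [0, 0, 0], 0.0], [[-0.0004, 0, 0.001], [0, 0, 0], 0.0]])

```text
time: 16.05
tool_pos: [0.6229, -0.0291, 0.0404]
tool_rot: [-3.14, -1.134, 1.774]
contact_force: [-0.3, -5.0, 6.5]
opening: 0.0003
grip_force: 3.3
```

Call:
arm_command(moves=[[[-0.0002, 0, 0.0004], [0, 0, 0], 0.0], [[-0.0004, 0, 0.0008], [0, 0, 0], 0.0], [[-0.0004, 0, 0.0008], [0, 0, 0], 0.0], [[-0.0004, 0, 0.0008], [0, 0, 0], 0.0], [[-0.0004, 0, 0.0008], [0, 0, 0], 0.0]])

```text
time: 16.55
tool_pos: [0.6228, -0.0288, 0.04]
tool_rot: [-3.141, -1.134, 1.775]
contact_force: [-0.4, -5.2, 6.0]
opening: 0.0006
grip_force: 4.1
```

```bash
python3 go.py -0.003 -0.045 0.002 25
python3 - <<'E'
# lid angle: project bar for candidate angles in scene+top; print darkness of bar line
from h import *
from cell import robot
p=np.load("p.npy")
gs={n:cv2.GaussianBlur(cv2.cvtColor(robot.read_camera(n),cv2.COLOR_RGB2GRAY),(3,3),0) for n in("top","scene")}
g0={n:cv2.GaussianBlur(cv2.imread(f"pics/{n}0.png",0),(3,3),0) for n in gs}
ms={n:robot.camera_model(n) for n in gs}
for n in gs: cv2.imwrite(f"pics/{n}_p.png",gs[n])
for th in np.arange(0,1.0,.05):
    r=.253;a=th+.0871
    out=[]
    for n in gs:
        q=proj(ms[n],w(p,[[.115-r*np.cos(a),y,.09+r*np.sin(a)] for y in np.linspace(-.09,.09,40)])).round().astype(int)
        out+=[gs[n][q[:,1],q[:,0]].mean().round(),g0[n][q[:,1],q[:,0]].mean().round()]
    print(round(th,2),out)
E
```

```text
t 16.55 q [-0.56  1.16  0.96  0.76  1.89 -0.86] pos [ 0.6228 -0.0288  0.04  ] -> [ 0.6249 -0.0284  0.0413]
shift [ 0.0011  0.0021 -0.0006] rot [ 0.001  0.    -0.   ] F [-0.4 -5.2  6. ] open 0.0006
tip con x,y,d -0.0038 -0.0429 0.001
0.0 [np.float64(89.0), np.float64(22.0), np.float64(81.0), np.float64(34.0)]
0.05 [np.float64(88.0), np.float64(23.0), np.float64(82.0), np.float64(58.0)]
0.1 [np.float64(86.0), np.float64(24.0), np.float64(84.0), np.float64(92.0)]
0.15 [np.float64(80.0), np.float64(27.0), np.float64(88.0), np.float64(95.0)]
0.2 [np.float64(76.0), np.float64(41.0), np.float64(77.0), np.float64(70.0)]
0.25 [np.float64(73.0), np.float64(56.0), np.float64(107.0), np.float64(93.0)]
0.3 [np.float64(72.0), np.float64(59.0), np.float64(135.0), np.float64(119.0)]
0.35 [np.float64(70.0), np.float64(53.0), np.float64(125.0), np.float64(112.0)]
0.4 [np.float64(60.0), np.float64(29.0), np.float64(88.0), np.float64(92.0)]
0.45 [np.float64(66.0), np.float64(43.0), np.float64(90.0), np.float64(120.0)]
0.5 [np.float64(90.0), np.float64(76.0), np.float64(92.0), np.float64(135.0)]
0.55 [np.float64(64.0), np.float64(64.0), np.float64(67.0), np.float64(134.0)]
0.6 [np.float64(36.0), np.float64(95.0), np.float64(34.0), np.float64(137.0)]
0.65 [np.float64(37.0), np.float64(109.0), np.float64(93.0), np.float64(126.0)]
0.7 [np.float64(35.0), np.float64(110.0), np.float64(72.0), np.float64(103.0)]
0.75 [np.float64(33.0), np.float64(107.0), np.float64(92.0), np.float64(104.0)]
0.8 [np.float64(54.0), np.float64(80.0), np.float64(127.0), np.float64(106.0)]
0.85 [np.float64(88.0), np.float64(49.0), np.float64(135.0), np.float64(109.0)]
0.9 [np.float64(114.0), np.float64(52.0), np.float64(131.0), np.float64(113.0)]
0.95 [np.float64(116.0), np.float64(52.0), np.float64(79.0), np.float64(121.0)]
```

The lid has sprung up to about 0.6 rad. I'll press slightly further so the button clearly reaches its hard stop.

Call:
arm_command(moves=[[[-0.0002, 0, 0.0005], [0, 0, 0], 0.0], [[-0.0005, 0, 0.001], [0, 0, 0], 0.0], [[-0.0005, 0, 0.001], [0, 0, 0], 0.0], [[-0.0005, 0, 0.001], [0, 0, 0], 0.0], [[-0.0005, 0, 0.001], [0, 0, 0], 0.0]])

```text
time: 17.15
tool_pos: [0.6228, -0.0286, 0.0399]
tool_rot: [3.14, -1.134, 1.777]
contact_force: [0.4, -8.1, 9.7]
opening: 0.001
grip_force: 5.9
```

Call:
arm_command(moves=[[[-0.0002, 0, 0.0005], [0, 0, 0], 0.0], [[-0.0005, 0, 0.001], [0, 0, 0], 0.0], [[-0.0005, 0, 0.001], [0, 0, 0], 0.0], [[-0.0005, 0, 0.001], [0, 0, 0], 0.0], [[-0.0005, 0, 0.001], [0, 0, 0], 0.0]])

```text
time: 17.65
tool_pos: [0.6229, -0.0284, 0.0397]
tool_rot: [3.137, -1.134, 1.778]
contact_force: [0.8, -10.5, 13.1]
opening: 0.0006
grip_force: 7.7
```

```bash
python3 go.py -0.003 -0.045 0.002 25
```

```text
t 17.65 q [-0.56  1.16  0.96  0.76  1.89 -0.87] pos [ 0.6229 -0.0284  0.0397] -> [ 0.6249 -0.0284  0.0413]
shift [ 0.0013  0.002  -0.001 ] rot [0.002 0.001 0.001] F [  0.8 -10.5  13.1] open 0.0006
tip con x,y,d -0.0037 -0.0429 0.0006
```

The hard stop is felt at 17 N with no further motion. I retract and plan the lift under the bar, using the real tips 16 mm past the bar axis.

```bash
cat > lid.py <<'E'
# args: theta gap(mm clear below bar) back(mm) : pose with finger side under bar at lid angle theta
from go import *
def ltarget(th,gap=0,back=0,tilt=0):
    p=np.load("p.npy");Rt,_=target(0,0,0,tilt);a=th+.0871
    b=w(p,[[.115-.253*np.cos(a),0,.09+.253*np.sin(a)]])[0]
    return Rt,b+Rt@np.array([-(.0165+gap/1e3),0,.016-back/1e3+L])
if __name__=="__main__":
    v=list(map(float,sys.argv[1:]));o=robot.observe();Rc=Ro.from_euler('xyz',o["tool_rot"]).as_matrix()
    for th in v[3:] or [v[0]]:
        Rt,pt=ltarget(th,v[1],v[2])
        print(th,"pos",o["tool_pos"].round(3),"shift",(Rc.T@(pt-o["tool_pos"])).round(4),"rot",Ro.from_matrix(Rc.T@Rt).as_rotvec().round(3),"F",o["contact_force"].round(1),round(o["time"],2))
E
echo
```

```text
(no output)
```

Call:
arm_command(moves=[[[0.005, 0, -0.011], [0, 0, 0], 0.0], [[0.013, 0, -0.03], [0, 0, 0], 0.0], [[0.01, 0, -0.06], [0, 0, 0], 0.0], [[0.005, 0, -0.1], [0, 0, 0], 0.0], [[0.005, 0, -0.12], [0, 0, 0], 0.0]])

```text
time: 18.15
tool_pos: [0.6442, -0.1336, 0.0925]
tool_rot: [-3.138, -1.133, 1.771]
contact_force: [-0.2, 0.4, -0.5]
opening: 0.0008
grip_force: 0.0
```

```bash
python3 lid.py 0.6 18 80
python3 - <<'E'
from h import *
from cell import robot
p=np.load("p.npy")
gs={n:cv2.GaussianBlur(cv2.cvtColor(robot.read_camera(n),cv2.COLOR_RGB2GRAY),(3,3),0) for n in("top","scene")}
for th in np.arange(.4,.9,.025):
    r=.253;a=th+.0871;out=[]
    for n in gs:
        q=proj(robot.camera_model(n),w(p,[[.115-r*np.cos(a),y,.09+r*np.sin(a)] for y in np.linspace(-.09,.09,40)])).round().astype(int)
        out.append(int(gs[n][q[:,1],q[:,0]].mean()))
    print(round(th,3),out,end=" ")
E
```

```text
0.6 pos [ 0.644 -0.134  0.093] shift [ 0.1817 -0.0428  0.0031] rot [ 0.001 -0.435 -0.002] F [-0.2  0.4 -0.5] 18.15
0.4 [33, 89] 0.425 [33, 91] 0.45 [50, 92] 0.475 [80, 93] 0.5 [88, 93] 0.525 [85, 94] 0.55 [60, 95] 0.575 [36, 96] 0.6 [34, 98] 0.625 [29, 73] 0.65 [20, 30] 0.675 [23, 36] 0.7 [23, 83] 0.725 [30, 89] 0.75 [32, 72] 0.775 [31, 89] 0.8 [31, 101] 0.825 [47, 116] 0.85 [64, 139] 0.875 [76, 146]
```

The lid is at about 0.66 rad. Moving to in front of and below the bar.

Call:
arm_command(moves=[[[0.04, -0.01, -0.01], [0, -0.1, 0], 0.0], [[0.085, -0.02, -0.01], [0, -0.22, 0], 0.0], [[0.13, -0.03, -0.005], [0, -0.33, 0], 0.0], [[0.17, -0.043, 0], [0, -0.435, 0], 0.0], [[0.18, -0.043, 0.003], [0, -0.435, 0], 0.0]])

```text
time: 18.75
tool_pos: [0.5855, -0.0585, 0.262]
tool_rot: [3.131, -0.69, 1.789]
contact_force: [0.6, 0.0, 0.2]
opening: 0.0006
grip_force: 0.0
```

```bash
python3 lid.py 0.66 18 0
```

```text
0.66 pos [ 0.586 -0.058  0.262] shift [ 0.0075 -0.0005  0.0787] rot [0.003 0.008 0.01 ] F [0.6 0.  0.2] 18.75
```

Call:
arm_command(moves=[[[0.0, 0, 0.015], [0, 0.008, 0.01], 0.0], [[0.002, 0, 0.032], [0, 0.008, 0.01], 0.0], [[0.004, 0, 0.05], [0, 0.008, 0.01], 0.0], [[0.006, 0, 0.067], [0, 0.008, 0.01], 0.0], [[0.007, 0, 0.078], [0, 0.008, 0.01], 0.0]])

```text
time: 19.25
tool_pos: [0.5734, -0.0062, 0.1974]
tool_rot: [-3.128, -0.709, 1.761]
contact_force: [-0.2, -0.2, 0.7]
opening: 0.0004
grip_force: 0.0
```

```bash
python3 lid.py 0.6 0 0 0.66 0.72 0.8 0.9 1.0 1.1 1.2 1.3
```

```text
0.66 pos [ 0.573 -0.006  0.197] shift [ 0.0253  0.0006 -0.0049] rot [-0.004 -0.011 -0.011] F [-0.2 -0.2  0.7] 19.25
0.72 pos [ 0.573 -0.006  0.197] shift [ 0.0404  0.0004 -0.0062] rot [-0.004 -0.011 -0.011] F [-0.2 -0.2  0.7] 19.25
0.8 pos [ 0.573 -0.006  0.197] shift [ 0.0607  0.0002 -0.0065] rot [-0.004 -0.011 -0.011] F [-0.2 -0.2  0.7] 19.25
0.9 pos [ 0.573 -0.006  0.197] shift [ 0.0859 -0.0001 -0.0045] rot [-0.004 -0.011 -0.011] F [-0.2 -0.2  0.7] 19.25
1.0 pos [ 0.573 -0.006  0.197] shift [ 1.108e-01 -4.000e-04 -1.000e-04] rot [-0.004 -0.011 -0.011] F [-0.2 -0.2  0.7] 19.25
1.1 pos [ 0.573 -0.006  0.197] shift [ 0.1351 -0.0006  0.0068] rot [-0.004 -0.011 -0.011] F [-0.2 -0.2  0.7] 19.25
1.2 pos [ 0.573 -0.006  0.197] shift [ 0.1586 -0.0009  0.016 ] rot [-0.004 -0.011 -0.011] F [-0.2 -0.2  0.7] 19.25
1.3 pos [ 0.573 -0.006  0.197] shift [ 0.1811 -0.0011  0.0276] rot [-0.004 -0.011 -0.011] F [-0.2 -0.2  0.7] 19.25
```

Call:
arm_command(moves=[[[0.008, 0, -0.003], [0, -0.01, -0.01], 0.0], [[0.016, 0, -0.004], [0, -0.01, -0.01], 0.0], [[0.024, 0, -0.005], [0, -0.01, -0.01], 0.0], [[0.032, 0, -0.006], [0, -0.01, -0.01], 0.0], [[0.04, 0, -0.006], [0, -0.01, -0.01], 0.0]])

```text
time: 19.75
tool_pos: [0.57, 0.0177, 0.231]
tool_rot: [-3.141, -0.697, 1.775]
contact_force: [-0.6, -0.1, 0.0]
opening: 0.0003
grip_force: 0.2
```

Call:
arm_command(moves=[[[0.01, 0, 0], [0, 0, 0], 0.0], [[0.02, 0, 0], [0, 0, 0], 0.0], [[0.03, 0, 0.0], [0, 0, 0], 0.0], [[0.04, 0, 0.001], [0, 0, 0], 0.0], [[0.05, 0, 0.002], [0, 0, 0], 0.0]])

```text
time: 20.25
tool_pos: [0.5616, 0.0571, 0.2611]
tool_rot: [-3.14, -0.697, 1.775]
contact_force: [-0.2, -0.6, 0.0]
opening: 0.0006
grip_force: 0.1
```

```bash
python3 lid.py 0.6 0 0 0.9 1.0 1.1 1.2 1.3
```

```text
0.9 pos [0.562 0.057 0.261] shift [-0.0044 -0.0005  0.0019] rot [-0.001  0.001 -0.001] F [-0.2 -0.6  0. ] 20.25
1.0 pos [0.562 0.057 0.261] shift [ 0.0205 -0.0005  0.006 ] rot [-0.001  0.001 -0.001] F [-0.2 -0.6  0. ] 20.25
1.1 pos [0.562 0.057 0.261] shift [ 0.0449 -0.0005  0.0126] rot [-0.001  0.001 -0.001] F [-0.2 -0.6  0. ] 20.25
1.2 pos [0.562 0.057 0.261] shift [ 0.0686 -0.0005  0.0216] rot [-0.001  0.001 -0.001] F [-0.2 -0.6  0. ] 20.25
1.3 pos [0.562 0.057 0.261] shift [ 0.0912 -0.0006  0.0329] rot [-0.001  0.001 -0.001] F [-0.2 -0.6  0. ] 20.25
```

```bash
cat > ang.py <<'E'
from h import *
from cell import robot
p=np.load("p.npy")
gs={n:cv2.GaussianBlur(cv2.cvtColor(robot.read_camera(n),cv2.COLOR_RGB2GRAY),(3,3),0) for n in("top","scene")}
for th in np.arange(.6,1.42,.03):
    a=th+.0871;out=[]
    for n in gs:
        q=proj(robot.camera_model(n),w(p,[[.115-.253*np.cos(a),y,.09+.253*np.sin(a)] for y in np.r_[np.linspace(-.09,-.04,15),np.linspace(.04,.09,15)]])).round().astype(int)
        out.append(int(gs[n][q[:,1],q[:,0]].mean()))
    print(round(th,2),out,end=" ")
print()
E
python3 ang.py
```

```text
0.6 [32, 59] 0.63 [28, 51] 0.66 [27, 46] 0.69 [33, 47] 0.72 [41, 48] 0.75 [71, 57] 0.78 [49, 61] 0.81 [46, 61] 0.84 [39, 68] 0.87 [39, 70] 0.9 [24, 75] 0.93 [23, 26] 0.96 [29, 54] 0.99 [44, 89] 1.02 [73, 116] 1.05 [83, 132] 1.08 [106, 128] 1.11 [130, 127] 1.14 [108, 80] 1.17 [106, 84] 1.2 [100, 109] 1.23 [62, 134] 1.26 [65, 142] 1.29 [67, 142] 1.32 [67, 143] 1.35 [68, 142] 1.38 [70, 142] 1.41 [74, 141]
```

The lid is following the fingers and is now at about 0.93 rad. I continue along the arc.

Call:
arm_command(moves=[[[0.009, 0, 0.002], [0, 0, 0], 0.0], [[0.018, 0, 0.005], [0, 0, 0], 0.0], [[0.027, 0, 0.007], [0, 0, 0], 0.0], [[0.036, 0, 0.01], [0, 0, 0], 0.0], [[0.045, 0, 0.013], [0, 0, 0], 0.0]])

```text
time: 20.85
tool_pos: [0.5529, 0.0991, 0.2798]
tool_rot: [-3.14, -0.697, 1.775]
contact_force: [-0.3, 0.1, -0.5]
opening: 0.0007
grip_force: 0.1
```

Call:
arm_command(moves=[[[0.009, 0, 0.003], [0, 0, 0], 0.0], [[0.018, 0, 0.007], [0, 0, 0], 0.0], [[0.026, 0, 0.011], [0, 0, 0], 0.0], [[0.034, 0, 0.014], [0, 0, 0], 0.0], [[0.038, 0, 0.016], [0, 0, 0], 0.0]])

```text
time: 21.35
tool_pos: [0.5449, 0.1378, 0.292]
tool_rot: [-3.141, -0.697, 1.776]
contact_force: [-0.1, -0.7, -0.9]
opening: 0.0007
grip_force: 0.0
```

```bash
python3 lid.py 0.6 0 0 1.2 1.3; python3 ang.py
```

```text
1.2 pos [0.545 0.138 0.292] shift [-0.0145 -0.0005 -0.0076] rot [-0.001  0.001 -0.   ] F [-0.1 -0.7 -0.9] 21.35
1.3 pos [0.545 0.138 0.292] shift [ 0.0081 -0.0005  0.0037] rot [-0.001  0.001 -0.   ] F [-0.1 -0.7 -0.9] 21.35
0.6 [40, 90] 0.63 [45, 89] 0.66 [53, 88] 0.69 [60, 88] 0.72 [62, 89] 0.75 [62, 92] 0.78 [63, 95] 0.81 [59, 97] 0.84 [53, 102] 0.87 [49, 105] 0.9 [43, 109] 0.93 [44, 107] 0.96 [48, 91] 0.99 [39, 70] 1.02 [36, 66] 1.05 [34, 75] 1.08 [28, 76] 1.11 [33, 83] 1.14 [50, 75] 1.17 [61, 62] 1.2 [55, 69] 1.23 [46, 82] 1.26 [20, 36] 1.29 [27, 61] 1.32 [104, 148] 1.35 [118, 140] 1.38 [113, 140] 1.41 [78, 140]
```

The lid is at about 1.27 rad. Backing away.

Call:
arm_command(moves=[[[-0.004, 0, 0], [0, 0, 0], 0.0], [[-0.012, 0, -0.001], [0, 0, 0], 0.0], [[-0.02, 0, -0.01], [0, 0, 0], 0.0], [[-0.025, 0, -0.04], [0, 0, 0], 0.0], [[-0.025, 0, -0.08], [0, 0, 0], 0.0]])

```text
time: 21.95
tool_pos: [0.5591, 0.0665, 0.336]
tool_rot: [-3.135, -0.699, 1.771]
contact_force: [1.5, -1.3, 0.0]
opening: 0.0006
grip_force: 0.0
```

Call:
arm_command(moves=[[[0, 0, -0.03], [0, 0, 0], 0.0], [[0, 0, -0.06], [0, 0, 0], 0.0], [[0, 0, -0.08], [0, 0, 0], 0.0], [[0, 0, -0.08], [0, 0, 0], 0.0], [[0, 0, -0.08], [0, 0, 0], 0.0]])

```text
time: 22.45
tool_pos: [0.5702, 0.0168, 0.3973]
tool_rot: [-3.139, -0.698, 1.773]
contact_force: [0.1, 1.0, -0.7]
opening: 0.0006
grip_force: 0.0
```

```bash
python3 ang.py
python3 - <<'E'
from h import *
from cell import robot
p=np.load("p.npy");g=cv2.cvtColor(robot.read_camera("top"),cv2.COLOR_RGB2GRAY);m=robot.camera_model("top")
ys=np.arange(-.09,.11,.01)
q=proj(m,w(p,[con(0.0,y,.0155) for y in ys])).round().astype(int)
print([(int(round(y*1000)),int(g[v,u])) for y,(u,v) in zip(ys,q)])
print(robot.observe()["contact_force"])
E
```

```text
0.6 [58, 90] 0.63 [53, 88] 0.66 [53, 86] 0.69 [45, 87] 0.72 [39, 88] 0.75 [38, 89] 0.78 [38, 90] 0.81 [38, 92] 0.84 [38, 93] 0.87 [39, 94] 0.9 [38, 97] 0.93 [40, 99] 0.96 [40, 103] 0.99 [41, 100] 1.02 [41, 102] 1.05 [42, 112] 1.08 [43, 112] 1.11 [44, 120] 1.14 [44, 101] 1.17 [46, 88] 1.2 [49, 112] 1.23 [48, 117] 1.26 [24, 28] 1.29 [25, 55] 1.32 [93, 146] 1.35 [113, 142] 1.38 [113, 141] 1.41 [81, 141] 
[(-90, 26), (-80, 21), (-70, 143), (-60, 141), (-50, 146), (-40, 143), (-30, 139), (-20, 144), (-10, 146), (0, 145), (10, 142), (20, 143), (30, 24), (40, 20), (50, 22), (60, 24), (70, 21), (80, 19), (90, 50), (100, 90)]
[ 0.76777251  0.55471718 -0.50011841]
```

Run:
```python
from h import *
from cell import robot
p=np.load("p.npy");g=cv2.cvtColor(robot.read_camera("scene"),cv2.COLOR_RGB2GRAY);m=robot.camera_model("scene")
ys=np.arange(-.1,.11,.01)
q=proj(m,w(p,[con(0.01,y,.0155) for y in ys])).round().astype(int)
print([(int(round(y*1000)),int(g[v,u])) for y,(u,v) in zip(ys,q)])
```

```text
[(-100, 134), (-90, 128), (-80, 81), (-70, 27), (-60, 24), (-50, 27), (-40, 27), (-30, 17), (-20, 92), (-10, 117), (0, 117), (10, 38), (20, 37), (30, 28), (40, 23), (50, 28), (60, 30), (70, 29), (80, 139), (90, 162), (100, 159)]
```

The button (-75 to -22 mm) shows uncovered and the tab (7 to 75 mm) is fully aside.

```bash
python3 -c "
from cell import robot
print(robot.hand_in())"
```

```text
the job is handed in; nothing more can be done
None
```

I handed the job in with the tab about 83 mm aside, the button pressed to its hard stop and let go, the lid standing at about 1.27 rad, and the arm clear; no verdict came back, and I didn't check the bystanders' positions afterwards.

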